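# Index the swivelling anvil round one hole

## Robot

A 7-joint arm with a two-finger parallel gripper is mounted at the origin on the work surface. World frame = base frame: x ahead of the robot, y to its left, z up, the work surface at z = 0. Lengths are in m, angles in degrees, forces in N, time in s.
With the tool pointing down it reaches from about 0.425 to 0.875 m from the base axis. Payload 4.7 kg.
Tool frame: the origin (TCP) lies midway between the tips of the shut fingers; the grasp point (between the pads) lies behind it (env.pinch_z is the z of the grasp point in the tool frame, in m); z points along the fingers, x is the direction in which the jaws open and shut, and the axes are right-handed (so a half turn about z gives the same grasp; the last joint's range is limited). The gripper opens to 85 mm and grips with 20 to 120 N. Pads are 22 mm wide; open, the fingers measure 114 mm over their backs; the gripper's body (76 mm by 85 mm) begins 54 mm behind the grasp point. The pads swing forward as they close: fully open they stand 13 mm farther back than shut.
Start: joints at [-67.03, 18.392, -4.016, 83.108, 1.295, 78.541, -3.26], TCP at [0.245, 0.602, 0.231] pointing down, gripper open.
Joint ranges: [-163.93, 163.93], [-17.29, 119.83], [-79.2, 71.16], [3.27, 140.29], [-89.18, 269.18], [5.43, 117.66], [-154.24, 154.24]. Speed limits (degrees/s): [147.25, 147.25, 180, 180, 180, 180, 180].

## Interface

Orientations are given as [roll, pitch, yaw] about the fixed x, y, z axes, in that order (R = Rz(yaw) Ry(pitch) Rx(roll)).
In Python, from cell import env gives the robot as it stands.
- The arm moves only by the tool arm_command, never from a script. Its argument "plan" is a list of rows, each a list of 7 numbers: the shift along the tool's x, y, z scaled (see below), then the turn, a rotation vector about the tool's x, y, z scaled (see below), then the opening, from 0 (shut) to 1 (fully open). A call has 1 to 20 rows; each row shifts and turns the commanded pose from where the row before left it, along the tool's axes as they then stand; what a row does not reach is not made up. The controller multiplies each number of a shift by 6 cm and each number of a turn by 0.08 rad. A row lasts 1/8 s, in which the tool goes at most 62.5 mm and 10.7 degrees, less where a joint would pass 70% of its speed; a pose out of reach is approached as far as the arm can. A call with a number of a shift or a turn outside -1 to 1 is refused whole. A call with a gripper value outside its range is refused whole. The fingers move at their own pace and stop on an object; "squeeze" is the grip in N (left out, the last holds). Time passes only in rows, so rows that do not move let the fingers close. It gives the time, the measured TCP pose, the force and the opening at its end, in the units of the state.
- env.read_state(): the state, without advancing time (a new reading comes with each control period).
- env.grab_frame(name): name is "side" or "top" or "wrist"; returns the picture (420x560x3 uint8, red, green, blue); there is no depth.
- env.camera_model(name): a dict with "fovy" (degrees; the focal length in pixels is half the picture's height over the tangent of half this angle, whatever the lens; pixels are square), "cx", "cy" (the principal point, pixels), "eye" and "rotation" of the camera in the world. Camera axes: x right, y down, z forward; pixel columns grow to the right and rows downward; lengths in m; the calibration is good to about 2 mm. The wrist camera is an equidistant fisheye: a pixel r from the principal point sees the ray r / f radians off the axis. A picture is of the moment at which its call begins: read the wrist's pose just before it. camera_model takes no time and is no camera call; for the wrist camera it gives the pose at the moment of the call.
- env.job_done(): hands the job in, once; it reports no verdict.
The state is a dict: "time_s": time; "joints": joint angles; "joint_velocities": joint speeds; "effort": joint torques, N m; "position": TCP position; "ee_rot": TCP orientation; "wrist_force": force on the tool from outside, world axes, zero at the start; "ft_torque": the same for the moment, N m; "grip_width": finger opening in m.
Only numpy, scipy, OpenCV 4.12 (cv2) and the standard library are available. Lean on these libraries where they do the work, as an engineer would, in place of code of your own. Each camera call takes 0.05 s, during which the arm holds its last target.

## Task

The small anvil on the crate stands on a swivel base that is locked by a spring index pin, the one with the round knob at the end of the index arm. Draw the pin up, swing the anvil so that its horn goes round to the next hole towards the side where the hinge lies, and let the pin drop fully home in that hole, feeling for it gently and never forcing the pin against the ring. Leave the other things on the crate where they are.

Things in the scene. Friction and masses are not known exactly. Their poses are not given: they have to be found in the camera images.
- base: Fixed dark steel foot of the swivel, a 170 mm disc on the 100 mm high birch crate. Origin on the upright swivel axis at the crate's top face; z up. Its -x axis points along the index arm as it stands at the start (roughly to the robot). It carries the ring: a flat steel arc, 122 to 158 mm from the axis, 76 degrees to each side of -x, 8 mm thick, top face 40 mm above the crate.
- start_hole (a point): Fixed point on the base: centre of the starting hole, level with the ring's top, 140 mm from the axis. On each side the ring has two more holes on that radius, each 14.5 mm wide along the circle. The next hole is 25 to 43 degrees from this point about the axis: the ring is clamped by hand, its exact angle varies and must be found by feel. A further hole, not wanted, is 28 degrees beyond.
- knob (a point): Centre of the pin's upright black cylindrical knob, 28 mm across, 30 mm tall, fixed to the pin; 140 mm from the axis, 89 mm above the crate when home. The index arm below it has its top 56 mm above the crate, a 24 mm boss round the pin reaches to 68 mm. Nothing stands beside the knob; the anvil's near face is about 95 mm from it, the anvil's top 137 mm above the crate.
- swivel (a joint): Angle of the swivelling top with the anvil and index arm about the upright axis through the base's origin, rad, 0 at the start hole, positive counter-clockwise seen from above, stops at +/-1.22. Stiff: 0.2 N m of friction and some damping. The horn points opposite to the arm, so it goes left when the arm goes right.
- pin (a joint): Height of the 12 mm pin (flat nose, 1 mm chamfer) above fully home, m: 0 home in any hole, 0.019 nose on the ring's flat face, clear of it from 0.021, 0.028 fully drawn. A spring pulls it down with 6 N at home to 9.5 N drawn (120 g, well damped); it does not stay up. Beside the start hole the ring has a slot, to 3 to 20 degrees either side; from there to the next hole it is smooth and the pin can ride on it.
- horn_tip (a point): Tip of the anvil's round horn, 132 mm from the swivel axis, 112 mm above the crate.
- hinge: Loose open grey butt hinge lying flat on the crate to the left or to the right of the anvil, 80 x 90 mm, 12 mm high at the knuckle; origin at the centre of its underside, knuckle along y. It shows which way to turn the anvil: if it lies on the base's +y side the swivel must turn positive, if on the -y side negative.
- punch: Loose stainless pin punch lying on the crate, 133 mm long, 13 mm thick, along its x; origin on its underside.
- hammer: Loose nylon-faced hammer lying on the crate beyond the anvil: white 85 mm head, 34 mm thick, 200 mm handle along its y; origin on its underside.
- caddy: Loose two-level clear plastic screw caddy, 75 x 130 x 62 mm, standing on the crate beyond the anvil; origin at the centre of its underside.
Not all that is in view belongs to the job. Several things have the shape of the hinge; the one meant has the colours described above.

How it is judged (in metres and radians):
On the way, in this order (a step that is already met when the one before it is completed fails the run):
1. the pin is drawn up out of its starting hole before the anvil is turned (value of joint pin above 0.016 m and value of joint swivel between -0.15 and 0.15 rad), for 0.1 s.
2. with the pin up, the anvil is turned off the starting hole towards the hinge's side (((y of hinge in the frame of base above 0 m and value of joint swivel between 0.2 and 0.9 rad) or (y of hinge in the frame of base below 0 m and value of joint swivel between -0.9 and -0.2 rad)) and value of joint pin above 0.012 m), for 0.1 s.
At the end, for the whole second after the job is handed in: The pin is home (within 3 mm of its full depth) in the next hole on the hinge's side: swivel between 0.40 and 0.80 rad, positive if the hinge lies on the base's +y side, negative if on its -y side; the swivel is at rest and released (((y of hinge in the frame of base above 0 m and value of joint swivel between 0.4 and 0.8 rad) or (y of hinge in the frame of base below 0 m and value of joint swivel between -0.8 and -0.4 rad)) and value of joint pin below 0.003 m and velocity of joint swivel between -0.05 and 0.05 rad/s); the robot touches nothing.
It fails at once if the pin is forced against the ring or the side of a hole with more than 30 N (contact force between pin and base above 30 N).
It fails at once if the hinge, punch, hammer or caddy is moved by more than 30 mm (distance of any of hinge, punch, hammer, caddy from where it was at the start of the episode above 0.03 m).
It also fails if it takes over 54 s, if anything falls off the work surface, if the arm or the gripper's body presses on something with over 40 N, if the wrist force passes 120 N, or if a joint passes its speed limit or range.

## Working session

There is one attempt and no reset: what is moved stays moved. The work goes in short steps, Python scripts to look and compute and a tool call to move; the robot and the scene stay as the last step left them, time stands still between calls to the robot, and variables do not carry over. Pictures are saved under pics/ and viewed, and the job is handed in when it is done.

Besides the shell and the picture viewer there is one more tool, called after "Request:" as name([rows], argument=value, ...), one row to a line, values as JSON. arm_command: Moves the arm, as the interface text tells. Shifts and turns lie within -1 to 1; 1 stands for 6 cm of shift or 0.08 rad of turn. Its arguments: {"type":"object","properties":{"plan":{"type":"array"},"squeeze":{"type":"number"}},"required":["plan"]}

```bash
mkdir -p pics; ls
python3 - <<'E'
from cell import env
import cv2
print(env.read_state()); print(env.pinch_z)
for n in ["side","top","wrist"]:
    print(n,env.camera_model(n))
    f=env.grab_frame(n); cv2.imwrite(f"pics/a_{n}.png",f[:,:,::-1])
E
```

```text
pics
{'time_s': 0.0, 'joints': array([-67.03026814,  18.43782079,  -4.01416249,  83.17505222,
         1.29988411,  78.54258111,  -3.26078962]), 'joint_velocities': array([-0.05160493, -0.07199949, -0.03876869,  0.00856922, -0.06301794,
        0.01704705,  0.00870004]), 'effort': array([-3.07496121e-04, -4.93578565e+01, -3.82380243e-01, -3.14326465e+01,
        1.27825586e-02,  1.15428018e-02,  6.90845184e-06]), 'position': array([0.24507797, 0.60143571, 0.23023609]), 'ee_rot': array([1.79988898e+02, 1.09941431e-01, 6.78388964e+01]), 'wrist_force': array([0.69313211, 0.66597857, 0.59882422]), 'ft_torque': array([ 0.01700073,  0.04808703, -0.02466239]), 'grip_width': 0.08550208262257059}
-0.0187
side {'fovy': 56.80356978556911, 'cx': 285.90777265208806, 'cy': 210.88882092565404, 'eye': array([ 0.41766065, -0.47344906,  0.86133331]), 'rotation': array([-141.51822024,    0.90718718,  -18.83205472])}
top {'fovy': 43.472309613802295, 'cx': 281.05145803030945, 'cy': 202.77384378092262, 'eye': array([0.34353238, 0.08366358, 1.61655201]), 'rotation': array([-171.56873067,   -0.68445278,  -90.35673035])}
wrist {'fovy': 65.70646984690485, 'cx': 274.53144598131234, 'cy': 209.31125973988875, 'eye': array([0.18039625, 0.62921817, 0.37263353]), 'rotation': array([1.64066395e+02, 9.91900417e-02, 6.78327895e+01])}
```

View pics/a_side.png

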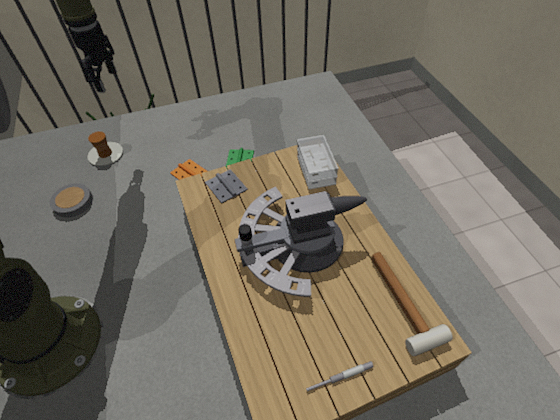

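View pics/a_top.png

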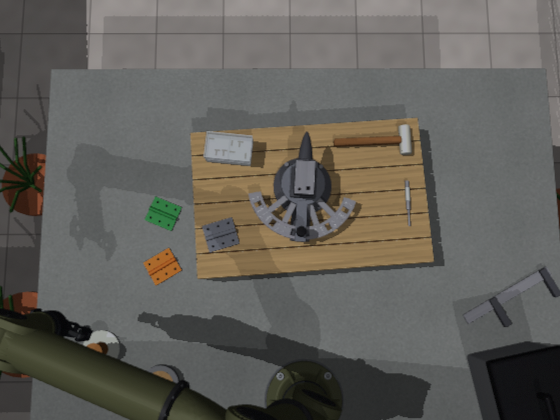

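View pics/a_wrist.png

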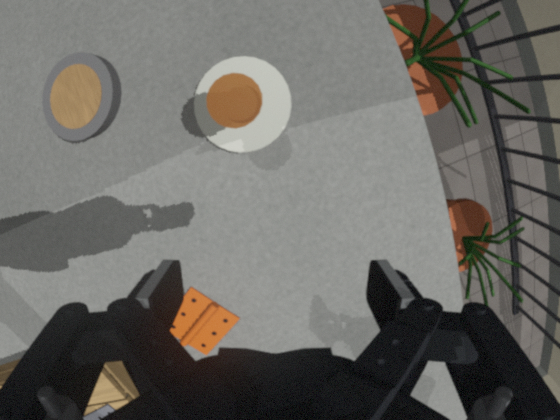

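Hinge-shaped things in the top view: green (163,213) and orange (163,266), both on the table, and grey (221,234), on the crate to the left. The grey one is the one meant, so I expect a positive swivel. The knob is at about (302,232) in top and (245,232) in side. Next I'll check close crops.

Run:
```python
import cv2
t=cv2.imread("pics/a_top.png");s=cv2.imread("pics/a_side.png")
a=cv2.resize(t[110:270,190:370],None,fx=4,fy=4,interpolation=cv2.INTER_CUBIC)[:600,:800]
cv2.imwrite("pics/b_top.png",cv2.resize(t[125:265,190:370],None,fx=4,fy=4,interpolation=cv2.INTER_CUBIC))
cv2.imwrite("pics/b_side.png",cv2.resize(s[160:310,200:380],None,fx=4,fy=4,interpolation=cv2.INTER_CUBIC))
```

```text
(no output)
```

View pics/b_top.png

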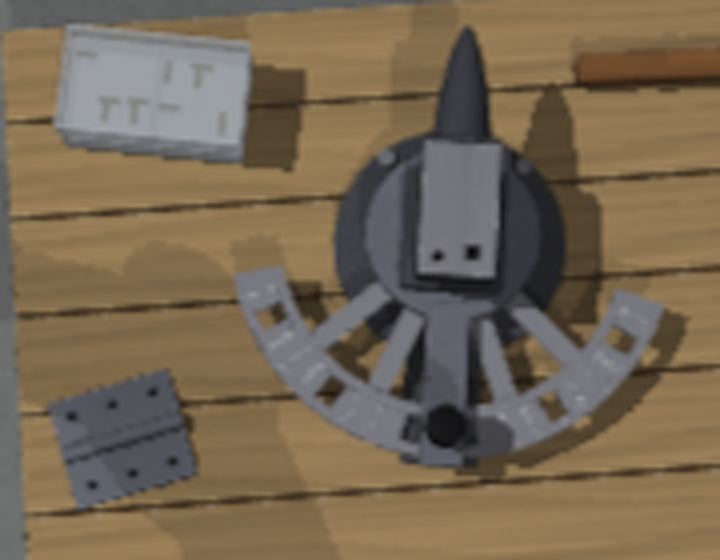

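View pics/b_side.png

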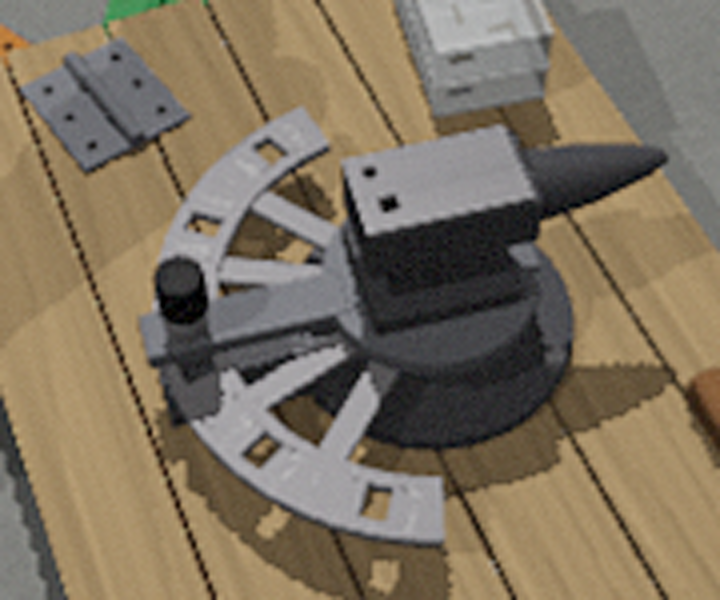

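```bash
cat > h.py <<'E'
import numpy as np, cv2
from scipy.spatial.transform import Rotation as R
from scipy.optimize import least_squares
from cell import env
def ray(n,px,m=None):
    m=m or env.camera_model(n); f=210/np.tan(np.radians(m['fovy']/2))
    x,y=px[0]-m['cx'],px[1]-m['cy']
    if n=='wrist':
        r=np.hypot(x,y); th=r/f; d=np.array([x/r*np.sin(th),y/r*np.sin(th),np.cos(th)])
    else: d=np.array([x,y,f])/np.sqrt(x*x+y*y+f*f)
    return m['eye'],R.from_euler('xyz',m['rotation'],degrees=True).apply(d)
def tri(*rs):
    A=sum(np.eye(3)-np.outer(d,d) for _,d in rs); b=sum((np.eye(3)-np.outer(d,d))@e for e,d in rs)
    p=np.linalg.solve(A,b); return p,[np.linalg.norm(np.cross(p-e,d)) for e,d in rs]
def atz(r,z):
    e,d=r; return e+d*(z-e[2])/d[2]
E
python3 - <<'E'
from h import *
T=lambda x,y:(190+(x+.5)/4-.5,125+(y+.5)/4-.5)
S=lambda x,y:(200+(x+.5)/4-.5,160+(y+.5)/4-.5)
P={'LL':((272,315),(268,151)),'L':((330,391),(207,224)),'R':((553,406),(262,450)),'RR':((621,338),(377,502)),
'knobtop':((445,422),(181,270)),'horntip':((467,28),(664,156)),'hinge':((123,440),(105,105))}
Q={}
for k,(a,b) in P.items():
    ra,rb=ray('top',T(*a)),ray('side',S(*b))
    p,e=tri(ra,rb); Q[k]=p; print(k,p.round(4),np.round(e,4), atz(ra,.14).round(4),atz(rb,.14).round(4))
H=np.array([(atz(ray('top',T(*P[k][0])),.14)[:2]+atz(ray('side',S(*P[k][1])),.14)[:2])/2 for k in ['LL','L','R','RR']])
s=least_squares(lambda c:np.hypot(*(H-c).T)-.14,[.7,0]);c=s.x;print('axis',c,s.fun)
for n,h in zip(['LL','L','R','RR'],H): print(n,np.degrees(np.arctan2(*(h-c)[::-1]))%360)
for k in ['knobtop','horntip']: d=Q[k][:2]-c; print(k,np.hypot(*d),np.degrees(np.arctan2(d[1],d[0]))%360)
E
```

```text
LL [0.5615 0.1311 0.1371] [0.0002 0.0002] [0.5609 0.131  0.14  ] [0.5612 0.1287 0.14  ]
L [0.5092 0.0901 0.1355] [0.0021 0.0021] [0.5066 0.0902 0.14  ] [0.5107 0.0867 0.14  ]
R [ 0.4965 -0.0672  0.1374] [0.0011 0.0011] [ 0.4952 -0.0669  0.14  ] [ 0.4973 -0.0686  0.14  ]
RR [ 0.5441 -0.1164  0.1381] [0.0006 0.0006] [ 0.5433 -0.1161  0.14  ] [ 0.5444 -0.1173  0.14  ]
knobtop [0.4798 0.0125 0.2033] [0.0016 0.0016] [0.4843 0.0094 0.14  ] [0.4875 0.0594 0.14  ]
horntip [ 0.7504 -0.0056  0.2095] [0.0004 0.0004] [ 0.7701 -0.0099  0.14  ] [0.7863 0.0443 0.14  ]
hinge [0.478  0.2399 0.0963] [0.0014 0.0014] [0.4727 0.2354 0.14  ] [0.4759 0.1993 0.14  ]
axis [0.61813293 0.00176812] [ 0.00024601 -0.00035521  0.00031487 -0.00017919]
LL 114.02968948814392
L 141.62774209594642
R 209.69625066002084
RR 237.90610144401163
knobtop 0.13873921232329145 175.54604869447837
horntip 0.1324605844237335 356.80439263239714
```

Measured: axis (0.618, 0.002), arm at about 176°, and the next hole on the robot's right at 209.7°, about +34°. The crop confirms the grey hinge on the crate at y ≈ +0.24, so positive swivel. Moving over the knob now.

Request:
arm_command([
  [-0.637,0.608,0,0,0,0,0.7],
  [-0.637,0.608,0,0,0,0,0.7],
  [-0.637,0.608,0,0,0,0,0.7],
  [-0.637,0.608,0,0,0,0,0.7],
  [-0.637,0.608,0,0,0,0,0.7],
  [-0.637,0.608,0,0,0,0,0.7],
  [-0.637,0.608,0,0,0,0,0.7],
  [-0.637,0.608,0,0,0,0,0.7],
  [-0.637,0.608,0,0,0,0,0.7],
  [-0.637,0.608,0,0,0,0,0.7],
  [-0.637,0.608,0,0,0,0,0.7],
  [-0.637,0.608,0,0,0,0,0.7],
  [0,0,0,0,0,-1,0.7],
  [0,0,0,0,0,-1,0.7],
  [0,0,0,0,0,-1,0.7],
  [0,0,0,0,0,-1,0.7],
  [0,0,0,0,0,0,0.7],
])

```text
time_s: 2.28
position: [0.4774, 0.0121, 0.2311]
ee_rot: [-180.0, -0.0, 86.1]
wrist_force: [-0.5, 0.5, -0.4]
grip_width: 0.0601
```

Run:
```python
from h import *
s=env.read_state(); print(s['time_s'],s['position'],s['ee_rot'],s['grip_width'],s['joints'].round(1),s['wrist_force'])
import json
m=env.camera_model('wrist'); f=env.grab_frame('wrist'); cv2.imwrite('pics/c_wrist.png',f[:,:,::-1])
print(m)
```

```text
2.275 [0.47742811 0.01205357 0.23112733] [-1.79979529e+02 -6.54321102e-04  8.61210595e+01] 0.06006058552286416 [-34.6  -4.   28.8 107.6   2.   76.   79.8] [-0.45666551  0.51034775 -0.35222483]
{'fovy': 65.70646984690485, 'cx': 274.53144598131234, 'cy': 209.31125973988875, 'eye': array([0.40777597, 0.01804141, 0.37348029]), 'rotation': array([1.64090654e+02, 8.53932397e-03, 8.61173618e+01])}
```

View pics/c_wrist.png

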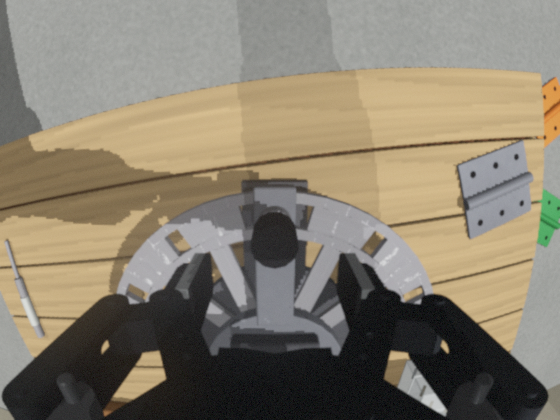

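The knob top is at about (273,232), midway between the fingertips. The grey hinge is at (495,190), and the punch is on the other side at (25,290). Checking the knob's position from this view.

Run:
```python
from h import *
img=cv2.imread('pics/c_wrist.png'); cv2.imwrite('pics/c_crop.png',cv2.resize(img[170:290,190:360],None,fx=4,fy=4,interpolation=cv2.INTER_CUBIC))
for p in [(273,230),(274,234),(273,226)]: print(p,atz(ray('wrist',p),.204))
# hole right
m=env.camera_model('top')
for p in [(178,240),(374,243)]: print(atz(ray('wrist',p),.14))
# predicted knob top/bottom ring in wrist
M=env.camera_model('wrist');f=210/np.tan(np.radians(M['fovy']/2))
def proj(P):
    v=R.from_euler('xyz',M['rotation'],degrees=True).inv().apply(np.array(P)-M['eye']);r=np.hypot(v[0],v[1]);th=np.arctan2(r,v[2]);return np.array([M['cx'],M['cy']])+f*th*v[:2]/r
for z in(.204,.174): print(z,[proj([.4784+dx,.0118+dy,z]).round(1) for dx,dy in((0,0),(.014,0),(-.014,0),(0,.014),(0,-.014))])
```

```text
(273, 230) [0.46782678 0.01311745 0.204     ]
(274, 234) [0.47021751 0.0135066  0.204     ]
(273, 226) [0.46549432 0.01328063 0.204     ]
[ 0.49426631 -0.06467211  0.14      ]
[0.50754084 0.09081602 0.14      ]
0.204 [array([272. , 247.8]), array([273.7, 269.9]), array([270.2, 224.3]), array([296.8, 246.1]), array([247.3, 249.2])]
0.174 [array([272.3, 230. ]), array([273.8, 249.7]), array([270.8, 209.3]), array([293.8, 228.6]), array([250.9, 231.3])]
```

View pics/c_crop.png

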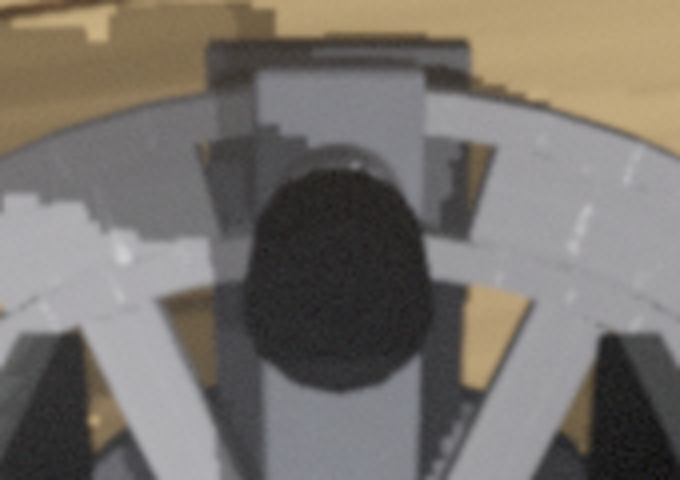

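Request:
arm_command([
  [0.01,0,0.33,0,0,0,0.6],
  [0,0,0.33,0,0,0,0.55],
  [0,0,0.32,0,0,0,0.5],
  [0,0,0,0,0,0,0.42],
  [0,0,0,0,0,0,0.36],
  [0,0,0,0,0,0,0.36],
], squeeze=20)

```text
time_s: 3.08
position: [0.4783, 0.0128, 0.1735]
ee_rot: [179.9, -0.0, 86.2]
wrist_force: [-0.6, 0.4, 0.6]
grip_width: 0.0307
```

Run:
```python
from h import *
s=env.read_state(); print(s['position'],s['ee_rot'],s['grip_width'],s['wrist_force'],s['ft_torque'])
f=env.grab_frame('wrist'); cv2.imwrite('pics/d_wrist.png',f[:,:,::-1])
g=env.grab_frame('side'); cv2.imwrite('pics/d_side.png',cv2.resize(g[160:310,160:360,::-1],None,fx=4,fy=4))
```

```text
[0.4783346  0.01280242 0.17349163] [ 1.79904917e+02 -3.51151136e-02  8.61627629e+01] 0.030695482443745776 [-0.56030488  0.36974251  0.62038885] [-0.01006515 -0.0025611   0.02500245]
```

View pics/d_wrist.png

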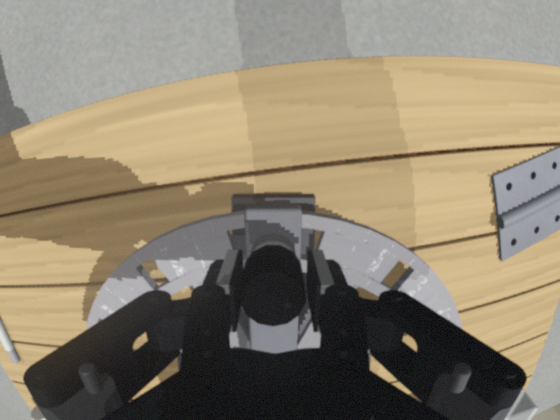

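View pics/d_side.png

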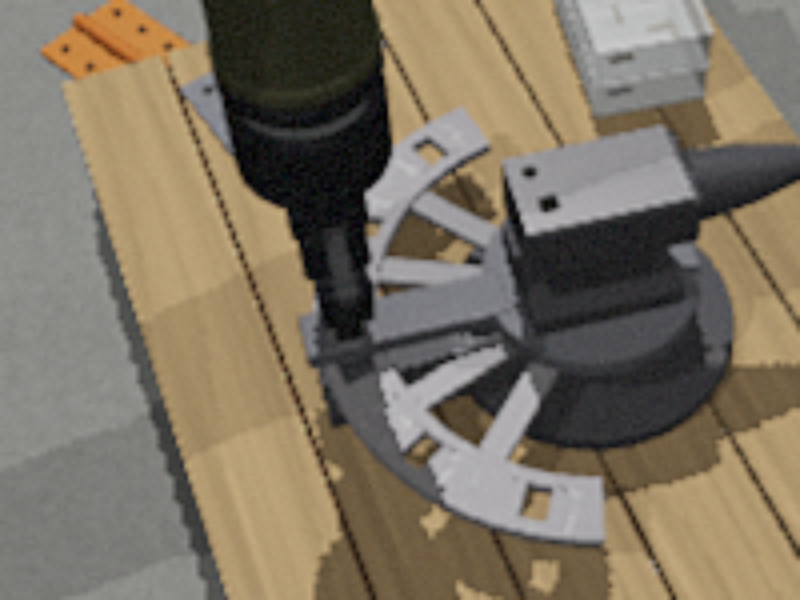

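The knob at (272,285) sits centred between the pads, with about 1 mm of clearance each side and no contact force. Closing.

Request:
arm_command([
  [0,0,0,0,0,0,0.32],
  [0,0,0,0,0,0,0.28],
  [0,0,0,0,0,0,0.2],
  [0,0,0,0,0,0,0.1],
], squeeze=20)

```text
time_s: 3.68
position: [0.4781, 0.0126, 0.1732]
ee_rot: [179.9, -0.0, 86.2]
wrist_force: [-0.4, -1.3, 5.8]
grip_width: 0.0273
```

Request:
arm_command([
  [0,0,-0.02,0,0,0,0.1],
  [0,0,-0.05,0,0,0,0.1],
  [0,0,-0.1,0,0,0,0.1],
  [0,0,-0.12,0,0,0,0.1],
  [0,0,-0.12,0,0,0,0.1],
  [0,0,0,0,0,0,0.1],
  [0,0,0,0,0,0,0.1],
], squeeze=45)

```text
time_s: 4.55
position: [0.4779, 0.0126, 0.1957]
ee_rot: [180.0, 0.0, 86.2]
wrist_force: [7.2, -0.7, -9.8]
grip_width: 0.0269
```

Run:
```python
from h import *
s=env.read_state(); print(s['position'],s['ee_rot'],s['grip_width'],s['wrist_force'],s['ft_torque'])
f=env.grab_frame('wrist'); cv2.imwrite('pics/e_wrist.png',f[:,:,::-1])
g=env.grab_frame('side'); cv2.imwrite('pics/e_side.png',cv2.resize(g[160:310,160:360,::-1],None,fx=4,fy=4))
```

```text
[0.47794803 0.01259782 0.19572552] [1.79965152e+02 3.96394575e-02 8.61679908e+01] 0.02685694152802274 [ 7.21784252 -0.65104093 -9.76309368] [-0.02008399 -1.33227997 -0.02782608]
```

View pics/e_wrist.png

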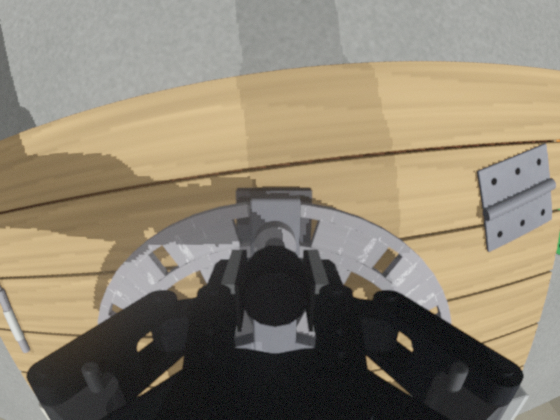

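View pics/e_side.png

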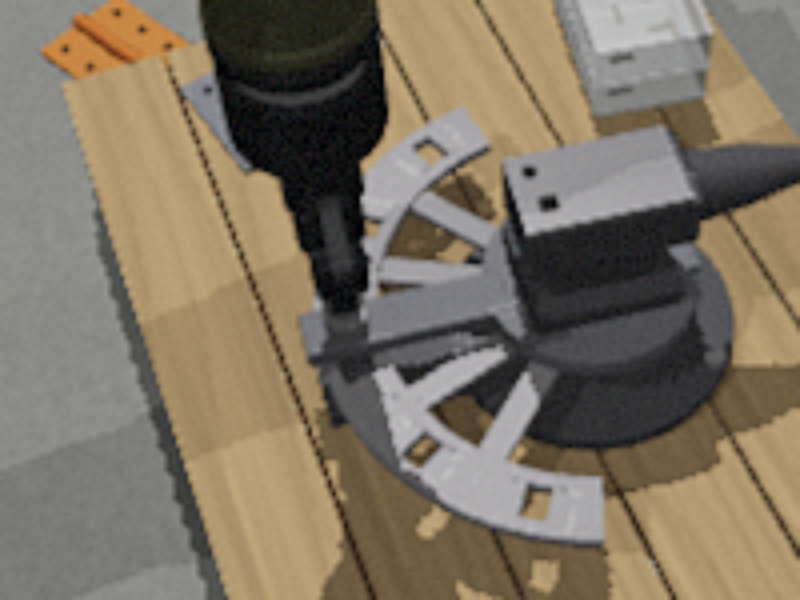

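Request:
arm_command([
  [0,0.01,-0.02,0,0,0,0.1],
  [0,0,-0.02,0,0,0,0.1],
  [0,0,0,0,0,0,0.1],
])

```text
time_s: 5.03
position: [0.478, 0.0126, 0.1983]
ee_rot: [-180.0, 0.0, 86.2]
wrist_force: [4.5, -0.1, -10.5]
grip_width: 0.0265
```

Request:
arm_command([
  [-0.03,0.001,0,0,0,-0.15,0.1],
  [-0.06,0.001,0,0,0,-0.32,0.1],
  [-0.082,0.002,0,0,0,-0.436,0.1],
  [-0.082,0.002,0,0,0,-0.436,0.1],
  [-0.082,0.002,0,0,0,-0.436,0.1],
  [-0.082,0.002,0,0,0,-0.436,0.1],
  [-0.082,0.002,0,0,0,-0.436,0.1],
  [-0.06,0.001,0,0,0,-0.32,0.1],
  [-0.03,0.001,0,0,0,-0.15,0.1],
  [0,0,0,0,0,0,0.1],
])

```text
time_s: 6.28
position: [0.48, -0.0227, 0.1992]
ee_rot: [-179.9, -0.0, 100.5]
wrist_force: [2.1, 0.9, -9.9]
grip_width: 0.0266
```

```bash
cat >> h.py <<'E'
C=np.array([.618,.0018])
def st():
    s=env.read_state(); p=s['position']; d=p[:2]-C; a=np.degrees(np.arctan2(d[1],d[0]))%360
    t=np.array([-np.sin(np.radians(a)),np.cos(np.radians(a))]); n=d/np.hypot(*d); F=s['wrist_force']
    print(round(s['time_s'],2),p.round(4),'yaw',round(s['ee_rot'][2],1),'swv',round(a-175.6,2),'rad',round(np.hypot(*d),4),'Ftan %.1f Frad %.1f Fz %.1f'%(F[:2]@t,F[:2]@n,F[2]),'w',round(s['grip_width'],4), 'tq',s['ft_torque'].round(2))
E
python3 -c "
from h import *
st()"
```

```text
6.28 [ 0.48   -0.0227  0.1992] yaw 100.5 swv 14.45 rad 0.1402 Ftan -0.6 Frad -2.2 Fz -9.9 w 0.0266 tq [ 0.17 -0.31  0.01]
```

Request:
arm_command([
  [-0.03,0.001,0,0,0,-0.15,0.1],
  [-0.06,0.001,0,0,0,-0.32,0.1],
  [-0.082,0.002,0,0,0,-0.436,0.1],
  [-0.082,0.002,0,0,0,-0.436,0.1],
  [-0.082,0.002,0,0,0,-0.436,0.1],
  [-0.082,0.002,0,0,0,-0.436,0.1],
  [-0.06,0.001,0,0,0,-0.32,0.1],
  [-0.06,0.001,0,0,0,-0.32,0.1],
  [-0.03,0.001,0,0,0,-0.15,0.1],
  [0,0,0,0,0,0,0.1],
])

```text
time_s: 7.52
position: [0.4903, -0.0554, 0.1992]
ee_rot: [-179.9, -0.0, 114.2]
wrist_force: [-4.3, 0.9, -10.3]
grip_width: 0.0266
```

```bash
python3 -c "
from h import *
st()
cv2.imwrite('pics/f_wrist.png',env.grab_frame('wrist')[:,:,::-1])
g=env.grab_frame('side'); cv2.imwrite('pics/f_side.png',cv2.resize(g[160:310,160:360,::-1],None,fx=4,fy=4))"
```

```text
7.53 [ 0.4903 -0.0554  0.1992] yaw 114.2 swv 28.54 rad 0.1399 Ftan -2.6 Frad 3.6 Fz -10.3 w 0.0266 tq [0.   0.79 0.21]
```

View pics/f_wrist.png

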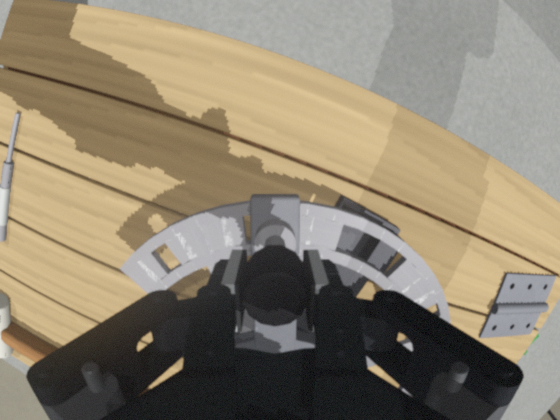

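View pics/f_side.png

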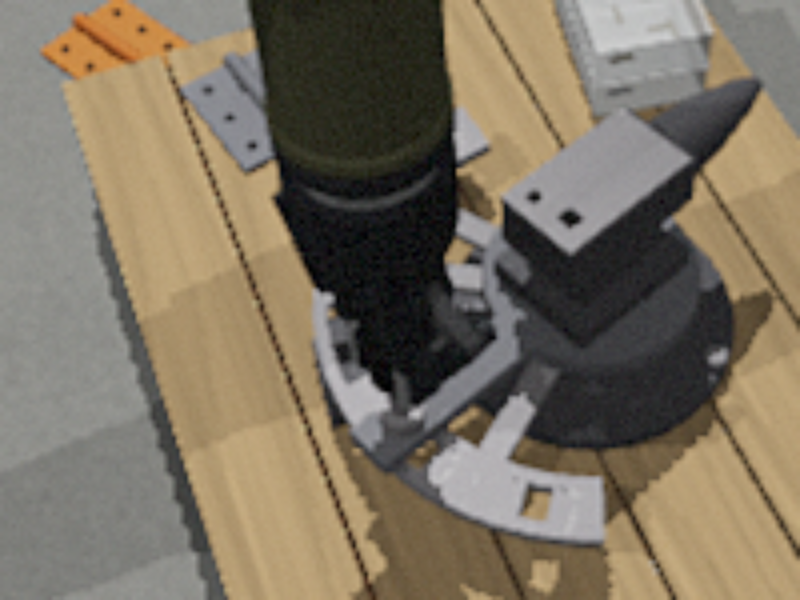

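Request:
arm_command([
  [0,-0.008,0.025,0,0,0,0.1],
  [0,-0.005,0.025,0,0,0,0.1],
  [0,0,0.02,0,0,0,0.1],
  [0,0,0.01,0,0,0,0.1],
  [0,0,0,0,0,0,0.1],
])

```text
time_s: 8.25
position: [0.4903, -0.0554, 0.1947]
ee_rot: [-180.0, 0.0, 114.2]
wrist_force: [-4.1, -0.8, -9.1]
grip_width: 0.0269
```

```bash
python3 -c "
from h import *
st()"
```

```text
8.25 [ 0.4903 -0.0554  0.1947] yaw 114.2 swv 28.55 rad 0.1399 Ftan -1.0 Frad 4.0 Fz -9.1 w 0.0269 tq [-0.15  0.83  0.17]
```

Request:
arm_command([
  [0,-0.008,0.012,0,0,0,0.1],
  [0,0,0.012,0,0,0,0.1],
  [0,0,0,0,0,0,0.1],
])

```text
time_s: 8.62
position: [0.4903, -0.0554, 0.1934]
ee_rot: [179.9, 0.0, 114.2]
wrist_force: [-1.4, -0.3, -10.2]
grip_width: 0.0266
```

Request:
arm_command([
  [0,0,0.01,0,0,0,0.1],
  [0,0,0.01,0,0,0,0.1],
  [0,0,0,0,0,0,0.1],
])

```text
time_s: 9.0
position: [0.4903, -0.0554, 0.1925]
ee_rot: [179.9, 0.0, 114.2]
wrist_force: [-2.4, -0.8, -7.1]
grip_width: 0.0263
```

Request:
arm_command([
  [0,0,0.01,0,0,0,0.1],
  [0,0,0,0,0,0,0.2],
  [0,0,0,0,0,0,0.35],
  [0,0,0,0,0,0,0.35],
  [0,0,0,0,0,0,0.35],
])

```text
time_s: 9.62
position: [0.4907, -0.0555, 0.1921]
ee_rot: [179.9, 0.0, 114.2]
wrist_force: [-0.6, 0.1, 0.2]
grip_width: 0.0299
```

```bash
python3 -c "
from h import *
st()
cv2.imwrite('pics/g_wrist.png',env.grab_frame('wrist')[:,:,::-1])"
```

```text
9.62 [ 0.4907 -0.0555  0.1921] yaw 114.2 swv 28.63 rad 0.1396 Ftan -0.3 Frad 0.5 Fz 0.2 w 0.0299 tq [-0.01 -0.   -0.03]
```

View pics/g_wrist.png

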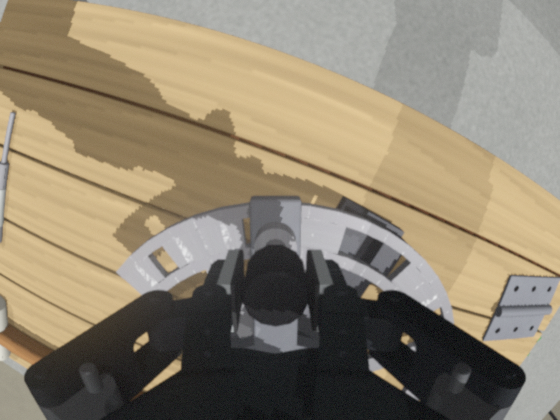

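Request:
arm_command([
  [0,0,0.07,0,0,0,0.35],
  [0,0,0.08,0,0,0,0.35],
  [0,0,0,0,0,0,0.35],
  [-0.01,0,0,0,0,-0.055,0.35],
  [-0.01,0,0,0,0,-0.055,0.35],
  [-0.01,0,0,0,0,-0.055,0.35],
  [-0.01,0,0,0,0,-0.055,0.35],
])

```text
time_s: 10.55
position: [0.4906, -0.0565, 0.1825]
ee_rot: [180.0, -0.1, 115.3]
wrist_force: [-2.4, 4.3, 1.8]
grip_width: 0.0297
```

```bash
python3 -c "
from h import *
st()"
```

```text
10.55 [ 0.4906 -0.0565  0.1825] yaw 115.3 swv 28.98 rad 0.1401 Ftan -4.9 Frad 0.4 Fz 1.8 w 0.0297 tq [ 0.9   0.43 -0.01]
```

Request:
arm_command([
  [-0.01,0,0,0,0,-0.055,0.35],
  [-0.01,0,0,0,0,-0.055,0.35],
  [-0.01,0,0,0,0,-0.055,0.35],
  [-0.01,0,0,0,0,-0.055,0.35],
])

```text
time_s: 11.05
position: [0.491, -0.0566, 0.1824]
ee_rot: [-180.0, -0.3, 116.4]
wrist_force: [-4.5, 6.9, 3.3]
grip_width: 0.0299
```

```bash
python3 -c "
from h import *
st()"
```

```text
11.05 [ 0.491  -0.0566  0.1824] yaw 116.4 swv 29.1 rad 0.1398 Ftan -8.1 Frad 1.2 Fz 3.3 w 0.0299 tq [1.53 0.8  0.09]
```

```bash
python3 -c "
from h import *
st()
f=env.grab_frame('wrist')[:,:,::-1]; cv2.imwrite('pics/i_wrist.png',f); cv2.imwrite('pics/i_wc.png',cv2.resize(f[180:340,180:380],None,fx=4,fy=3.7)[:600])
g=env.grab_frame('side'); cv2.imwrite('pics/i_side.png',cv2.resize(g[160:310,160:360,::-1],None,fx=4,fy=4))"
```

```text
11.05 [ 0.491  -0.0566  0.1824] yaw 116.4 swv 29.1 rad 0.1398 Ftan -8.1 Frad 1.2 Fz 3.3 w 0.0299 tq [1.53 0.8  0.09]
```

View pics/i_wc.png

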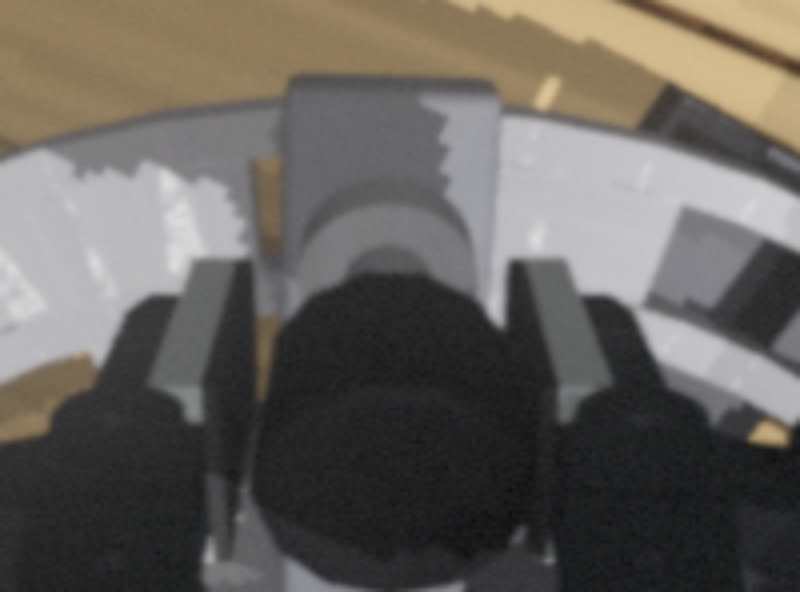

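View pics/i_side.png

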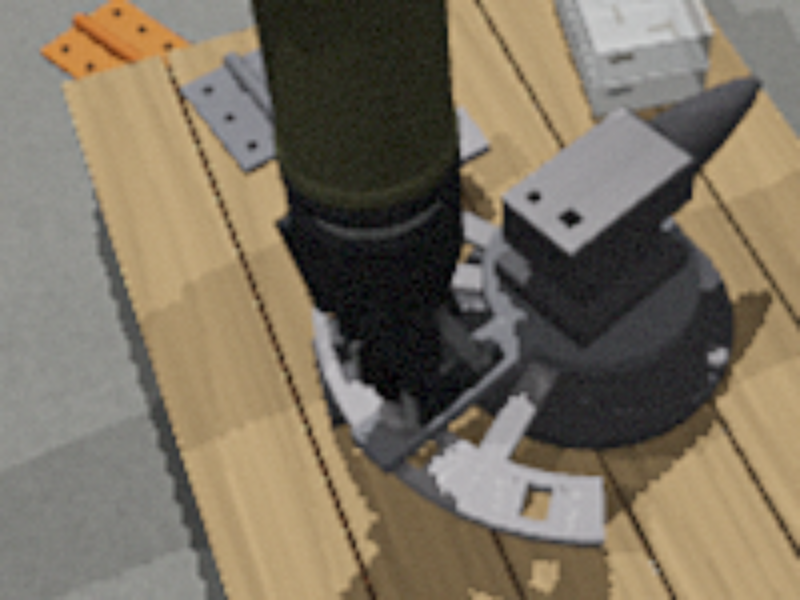

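Pin stem is still showing under the knob (crop (390,260)), so it's riding on the ring and held by friction. The hole's far edge shows left of the arm (crop (265,200)). I'll lighten the load on the pin while pushing.

Request:
arm_command([
  [0,0,-0.015,0,0,0,0.35],
  [-0.01,0,-0.01,0,0,0,0.35],
  [-0.01,0,0,0,0,0,0.35],
])

```text
time_s: 11.52
position: [0.4917, -0.06, 0.1832]
ee_rot: [-179.9, -0.1, 116.3]
wrist_force: [-2.2, 5.3, -3.2]
grip_width: 0.03
```

```bash
python3 -c "
from h import *
st()"
```

```text
11.53 [ 0.4917 -0.06    0.1832] yaw 116.3 swv 30.47 rad 0.1406 Ftan -5.7 Frad -0.3 Fz -3.2 w 0.03 tq [0.89 0.25 0.02]
```

Request:
arm_command([
  [-0.01,0,0,0,0,-0.055,0.35],
  [-0.01,0,-0.003,0,0,-0.055,0.35],
  [-0.01,0,0,0,0,-0.055,0.35],
])

```text
time_s: 11.9
position: [0.4929, -0.0627, 0.184]
ee_rot: [-180.0, -0.0, 117.0]
wrist_force: [-2.2, 3.8, -3.9]
grip_width: 0.0299
```

```bash
python3 -c "
from h import *
st()"
```

```text
11.9 [ 0.4929 -0.0627  0.184 ] yaw 117.0 swv 31.68 rad 0.1407 Ftan -4.4 Frad 0.2 Fz -3.9 w 0.0299 tq [0.81 0.46 0.01]
```

Request:
arm_command([
  [-0.01,0,0,0,0,-0.055,0.35],
  [-0.01,0,0,0,0,-0.055,0.35],
  [-0.008,0,0,0,0,-0.055,0.35],
])

```text
time_s: 12.28
position: [0.4938, -0.0641, 0.184]
ee_rot: [-180.0, -0.0, 117.8]
wrist_force: [-3.3, 2.7, -3.5]
grip_width: 0.0298
```

```bash
python3 -c "
from h import *
st()"
```

```text
12.28 [ 0.4938 -0.0641  0.184 ] yaw 117.8 swv 32.35 rad 0.1406 Ftan -3.9 Frad 1.7 Fz -3.5 w 0.0298 tq [0.71 0.55 0.05]
```

Request:
arm_command([
  [-0.008,0,0,0,0,-0.055,0.35],
  [-0.008,0,0,0,0,-0.055,0.35],
  [-0.008,0,0,0,0,-0.055,0.35],
])

```text
time_s: 12.65
position: [0.4946, -0.0654, 0.1841]
ee_rot: [-180.0, -0.0, 118.5]
wrist_force: [-3.0, 4.2, -3.1]
grip_width: 0.0296
```

```bash
python3 -c "
from h import *
st()"
```

```text
12.65 [ 0.4946 -0.0654  0.1841] yaw 118.5 swv 32.97 rad 0.1405 Ftan -5.1 Frad 0.6 Fz -3.1 w 0.0296 tq [0.7  0.59 0.05]
```

Request:
arm_command([
  [-0.008,0,0,0,0,-0.055,0.35],
  [-0.008,0,0,0,0,-0.055,0.35],
  [-0.008,0,0,0,0,-0.055,0.35],
])

```text
time_s: 13.02
position: [0.4963, -0.0672, 0.1847]
ee_rot: [179.9, 0.1, 119.3]
wrist_force: [-0.3, 1.6, -0.9]
grip_width: 0.03
```

```bash
python3 -c "
from h import *
st()"
```

```text
13.03 [ 0.4963 -0.0672  0.1847] yaw 119.3 swv 33.98 rad 0.1399 Ftan -1.5 Frad -0.5 Fz -0.9 w 0.03 tq [0.29 0.16 0.01]
```

```bash
python3 -c "
from h import *
f=env.grab_frame('wrist')[:,:,::-1]; cv2.imwrite('pics/j_wc.png',cv2.resize(f[180:340,180:380],None,fx=4,fy=3.7)[:600])
g=env.grab_frame('side'); cv2.imwrite('pics/j_side.png',cv2.resize(g[160:310,160:360,::-1],None,fx=4,fy=4))"
```

```text
(no output)
```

View pics/j_wc.png

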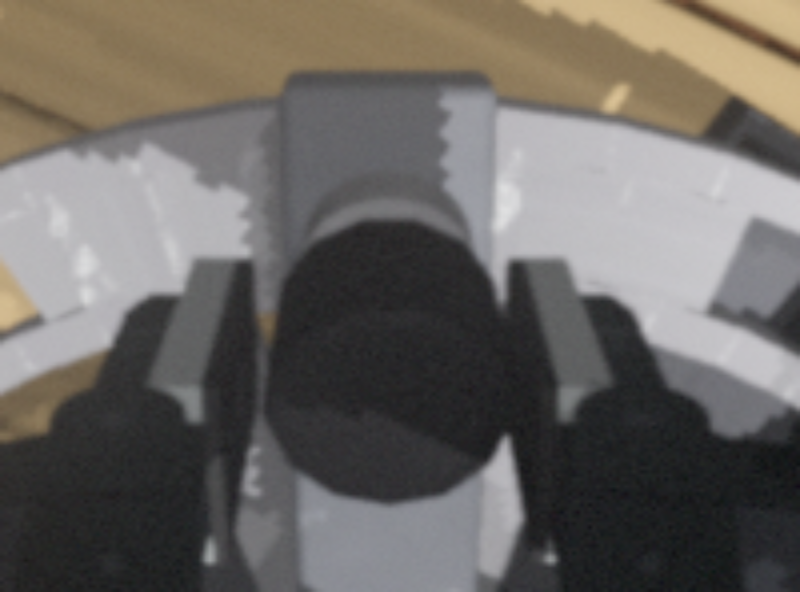

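The knob has dropped: it now sits lower and covers the boss, and the tangential force fell to 1.5 N. Opening, then lifting clear to confirm.

Request:
arm_command([
  [0.01,0,0,0,0,0,0.4],
  [0,0,0,0,0,0,0.55],
  [0,0,0,0,0,0,0.7],
  [0,0,-0.2,0,0,0,0.7],
  [0,0,-0.5,0,0,0,0.7],
  [0,0,-0.5,0,0,0,0.7],
  [0,0,0,0,0,0,0.7],
  [0,0,0,0,0,0,0.7],
])

```text
time_s: 14.12
position: [0.495, -0.066, 0.2561]
ee_rot: [180.0, -0.0, 119.3]
wrist_force: [0.2, -0.4, -1.1]
grip_width: 0.0601
```

```bash
python3 -c "
from h import *
st()
f=env.grab_frame('wrist')[:,:,::-1]; cv2.imwrite('pics/k_w.png',f)
g=env.grab_frame('side'); cv2.imwrite('pics/k_side.png',cv2.resize(g[160:310,160:360,::-1],None,fx=4,fy=4))
g=env.grab_frame('top'); cv2.imwrite('pics/k_top.png',g[:,:,::-1])
"
```

```text
14.12 [ 0.495  -0.066   0.2561] yaw 119.3 swv 33.24 rad 0.1405 Ftan 0.4 Frad 0.0 Fz -1.1 w 0.0601 tq [ 0.03  0.04 -0.01]
```

View pics/k_side.png

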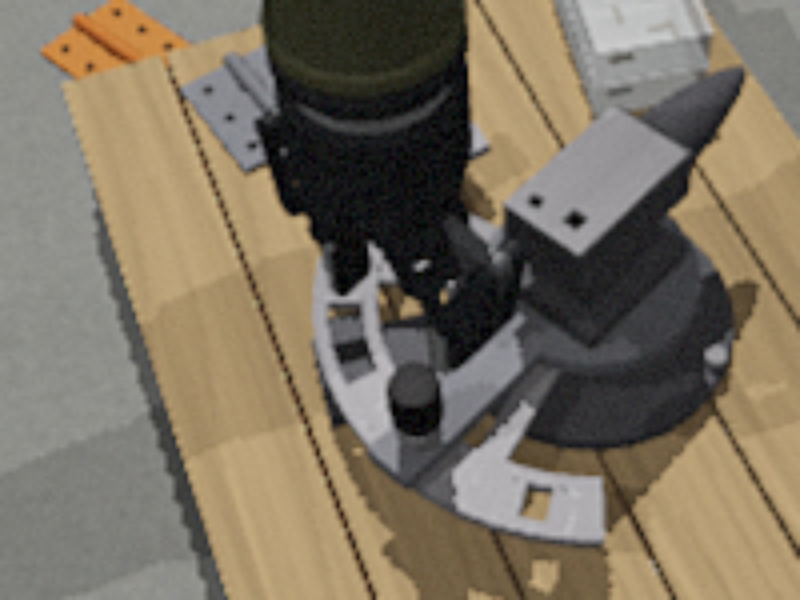

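View pics/k_w.png

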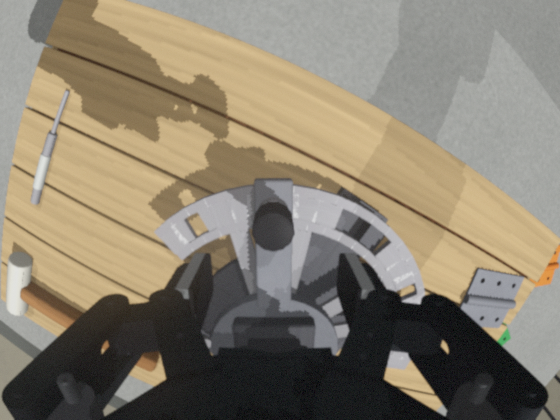

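View pics/k_top.png

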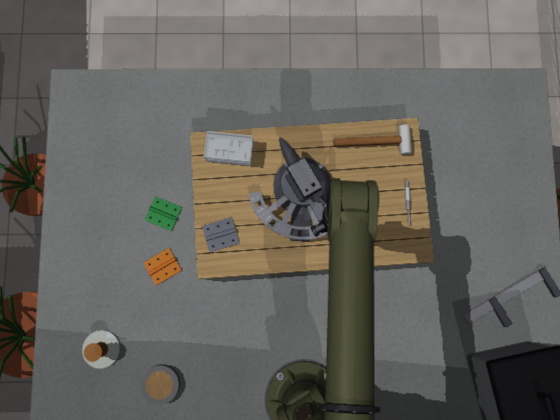

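```bash
python3 - <<'E'
from h import *
M=env.camera_model('side');f=210/np.tan(np.radians(M['fovy']/2))
def proj(P):
    v=R.from_euler('xyz',M['rotation'],degrees=True).inv().apply(np.array(P)-M['eye']);return np.array([M['cx'],M['cy']])+f*v[:2]/v[2]
c=lambda u,x0:((u[0]-x0+.5)*4-.5,(u[1]-160+.5)*4-.5)
for nm,a,x0 in(('start obs(181,270)',175.6,200),('now obs(415,380)',209.2,160)):
  for z in(.204,.2075,.223):
    print(nm,z,np.round(c(proj([C[0]+.14*np.cos(np.radians(a)),C[1]+.14*np.sin(np.radians(a)),z]),x0),0))
E
python3 - <<'E'
import cv2,numpy as np
a=cv2.imread('pics/a_side.png')[205:285,215:305];b=cv2.imread('pics/k_side.png')
b=cv2.resize(b,None,fx=.25,fy=.25,interpolation=cv2.INTER_AREA)[45:125,55:145]
cv2.imwrite('pics/cmp.png',cv2.resize(np.hstack([a,b]),None,fx=4,fy=4,interpolation=cv2.INTER_CUBIC))
E
```

```text
start obs(181,270) 0.204 [175. 271.]
start obs(181,270) 0.2075 [175. 267.]
start obs(181,270) 0.223 [172. 249.]
now obs(415,380) 0.204 [410. 383.]
now obs(415,380) 0.2075 [410. 379.]
now obs(415,380) 0.223 [408. 362.]
```

View pics/cmp.png

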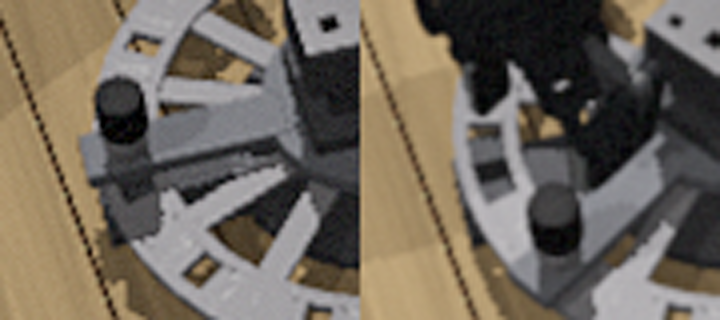

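Run:
```python
from h import *
M=env.camera_model('side');f=210/np.tan(np.radians(M['fovy']/2))
Rm=R.from_euler('xyz',M['rotation'],degrees=True).inv()
def proj(P):
    v=Rm.apply(np.array(P)-M['eye']);return np.array([M['cx'],M['cy']])+(f*v[:,:2]/v[:,2:])
def sil(a,h):
    t=np.linspace(0,2*np.pi,60);P=[]
    for z in(.174+h,.204+h): P+= [[C[0]+.14*np.cos(a)+.014*np.cos(u),C[1]+.14*np.sin(a)+.014*np.sin(u),z] for u in t]
    p=proj(np.array(P)); hull=cv2.convexHull(p.astype(np.float32)); m=cv2.moments(hull); return np.array([m['m10']/m['m00'],m['m01']/m['m00']]),p.min(0),p.max(0)
A=cv2.imread('pics/a_side.png'); B=env.grab_frame('side')[:,:,::-1]
def obs(I,c):
    g=I.max(2); x,y=c; w=(g[y-16:y+16,x-14:x+14]<62).astype(np.uint8)
    n,l,s,ce=cv2.connectedComponentsWithStats(w); k=l[16,14]; return ce[k]+[x-14,y-16],s[k]+[x-14,y-16,0,0,0]
print(obs(A,(246,232)),sil(np.radians(175.6),0))
print(obs(B,(264,260)))
for h in(0,.003,.019): print(h,sil(np.radians(209.4),h))
```

```text
(array([245.25      , 234.06521739]), array([239, 224,  13,  22, 184])) (array([244.16092268, 231.43762048]), array([236.78908764, 222.02445247]), array([251.37125699, 240.95156441]))
(array([262.46268657, 259.79253731]), array([250, 244,  28,  32, 670]))
0 (array([262.84772597, 259.40243634]), array([255.34066381, 249.57256676]), array([270.17199736, 269.34258673]))
0.003 (array([262.75454815, 258.61855671]), array([255.22313467, 248.75625328]), array([270.10200112, 268.59189752]))
0.019 (array([262.24798176, 254.35678275]), array([254.58396804, 244.31785967]), array([269.7215601 , 264.51092406]))
```

Run:
```python
from h import *
A=cv2.imread('pics/a_side.png'); B=env.grab_frame('side')[:,:,::-1]
print('A',A[214:262,242:248].mean((1,2)).round().astype(int).tolist())
print('B',B[242:290,260:266].mean((1,2)).round().astype(int).tolist())
```

```text
A [145, 139, 139, 153, 162, 164, 166, 171, 169, 154, 94, 42, 49, 58, 59, 59, 60, 60, 58, 38, 10, 12, 9, 9, 9, 9, 12, 62, 73, 64, 58, 58, 66, 65, 51, 43, 42, 52, 61, 61, 64, 73, 78, 82, 79, 69, 64, 62]
B [83, 107, 105, 104, 103, 103, 101, 101, 87, 62, 61, 63, 67, 70, 68, 70, 67, 65, 66, 42, 14, 10, 12, 12, 10, 10, 25, 80, 83, 69, 67, 72, 76, 76, 74, 73, 70, 65, 57, 60, 78, 87, 92, 95, 94, 94, 92, 93]
```

Image looks home, but the side view resolves only about 2 mm. I'll repeat the exact pre-grasp viewpoint relative to the arm and compare knob and boss with the first wrist picture.

Request:
arm_command([
  [-0.02,-0.008,0.2,0,0,-0.11,0.7],
  [0,0,0.217,0,0,0,0.7],
  [0,0,0,0,0,0,0.7],
])

```text
time_s: 14.75
position: [0.4941, -0.0673, 0.2293]
ee_rot: [-179.8, -0.1, 119.8]
wrist_force: [0.4, 0.4, 0.7]
grip_width: 0.0598
```

Run:
```python
from h import *
st()
f=env.grab_frame('wrist')[:,:,::-1]; a=cv2.imread('pics/c_wrist.png')
cv2.imwrite('pics/l_cmp.png',cv2.resize(np.hstack([a[170:290,225:325],f[170:290,225:325]]),None,fx=4,fy=4,interpolation=cv2.INTER_CUBIC))
for I in(a,f): print(I[195:280,271:277].mean((1,2)).round().astype(int).tolist())
```

```text
14.75 [ 0.4941 -0.0673  0.2293] yaw 119.8 swv 33.54 rad 0.1418 Ftan -0.1 Frad -0.6 Fz 0.7 w 0.0598 tq [ 0.02 -0.02  0.03]
[131, 131, 132, 131, 132, 132, 134, 132, 132, 131, 119, 89, 74, 71, 74, 79, 79, 57, 41, 38, 39, 38, 40, 38, 37, 39, 38, 37, 39, 38, 39, 41, 42, 43, 39, 41, 40, 39, 42, 42, 40, 40, 41, 42, 43, 41, 40, 43, 40, 40, 43, 40, 40, 41, 41, 40, 41, 43, 43, 41, 42, 43, 42, 39, 44, 47, 51, 52, 53, 51, 52, 51, 67, 106, 129, 134, 135, 135, 135, 135, 135, 135, 136, 136, 136]
[152, 152, 151, 148, 140, 127, 114, 110, 112, 113, 106, 101, 99, 96, 92, 91, 91, 95, 105, 100, 69, 49, 48, 48, 49, 50, 49, 49, 49, 49, 47, 49, 48, 51, 56, 62, 64, 65, 64, 64, 64, 64, 64, 64, 64, 64, 64, 64, 64, 63, 63, 62, 64, 62, 64, 62, 62, 61, 63, 63, 62, 62, 61, 61, 63, 62, 61, 61, 60, 60, 58, 60, 57, 58, 59, 66, 97, 135, 146, 150, 150, 153, 154, 154, 155]
```

View pics/l_cmp.png

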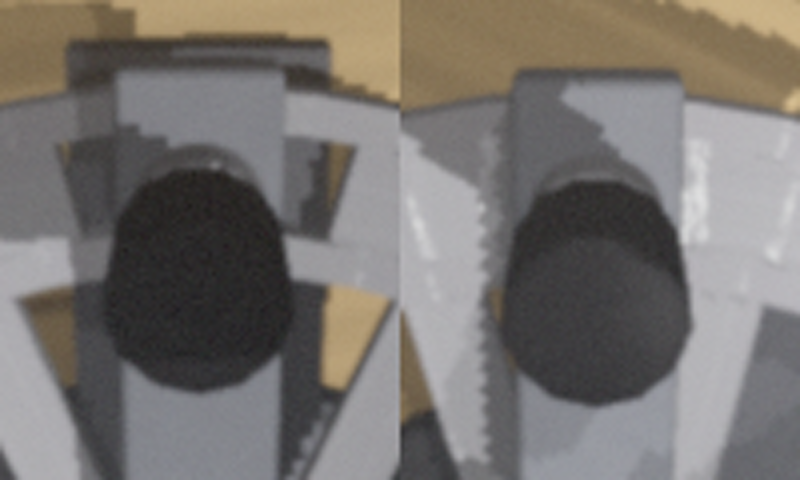

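Both views show the same knob length (55.8 against 56.3 px) and the same boss gap (about 5.7 against 5.5 px). The pin is home to within about 1 mm. Lifting clear and handing in.

Request:
arm_command([
  [0,0,-0.4,0,0,0,0.7],
  [0,0,-0.5,0,0,0,0.7],
  [0,0,-0.3,0,0,0,0.7],
  [0,0,0,0,0,0,0.7],
  [0,0,0,0,0,0,0.7],
])

```text
time_s: 15.42
position: [0.4948, -0.0672, 0.3021]
ee_rot: [-179.9, -0.0, 119.8]
wrist_force: [-0.0, -0.2, -0.0]
grip_width: 0.0598
```

```bash
python3 -c "
from h import *
st(); print(env.job_done())"
```

```text
15.43 [ 0.4948 -0.0672  0.3021] yaw 119.8 swv 33.66 rad 0.1412 Ftan 0.1 Frad 0.1 Fz -0.0 w 0.0598 tq [-0.02  0.05  0.01]
the job is handed in; nothing more can be done
None
```

The pin is home in the next hole on the hinge's side, and I handed the job in at 15.4 s. I drew the pin about 25 mm and swung the arm to +28°, so the horn moved towards the grey hinge on the crate's left. I then set the pin lightly on the ring and nudged it along until it dropped, at about +33.5° (0.58 rad).

**Checks that agree:**
- **Pin depth:** repeating the first wrist view relative to the arm gave the same knob length (56 px) and boss gap (about 5.5 px). That puts the pin home to within about 1 mm.
- **Forces:** while I felt for the hole, the wrist read at most about 9 N between moves. The pin-to-ring force itself was not measured.
- **Other things:** in the last top view the hinge, punch, hammer and caddy look unmoved; I judged this by eye. The gripper was well clear, and the wrist force was about 0 N at hand-in.

**Checks that failed or disagreed:**
- **First push:** it stuck by friction at about 8 N. I eased the load on the pin, and it slid on.
- **Side camera:** it could not confirm the depth to better than about 2 mm. One segmentation of the knob there also failed, so the depth rests on the wrist comparison.

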